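Load the ball carriage, draw it to the index fork and hold it

TASK

Put the three steel bearing balls from the wooden tray into the three wells of the spring-loaded carriage, one ball per well, while the carriage stays fully home. Then draw the carriage out by its upright knob, against its spring, until its pointer stands in the gap between the two prongs of the index fork, and hold it still there for inspection: finish still holding the knob, because the carriage springs back when let go. Leave the V-block, the tin and the plug gauge where they are.

Things in the scene. Friction and masses are not known exactly. Their poses are not given: they have to be found in the camera images.
- fixture: Grey bench fixture, fixed to the bench during the job, 12 mm thick base. Origin on the bench under the middle well of the carriage when home; x axis points away from the pull knob (the carriage is drawn out along the fixture's own -x axis), y axis points to the side that carries the scale bar, z up. The base reaches from x = -125 to +157 mm and y = -70 to +108 mm; the spring barrel behind the carriage reaches up to z = 41 mm, the scale bar (at y = 98 mm) up to 28 mm.
- carriage (a joint): How far the carriage is drawn out, in m: 0 fully home, stop at 0.09; it moves freely in a straight line, level. The hidden spring pulls it home with about 3.6 N at 0, rising by 0.6 N per 10 mm (about 8 N at 70 mm).
- well1 (a point): Well 1, the one at the fixture's -y end of the carriage: centre of a ball when it is seated there, 41 mm above the bench, 8 mm above the carriage's flat top (which is 33 mm above the bench). A well is a round hole of 20 mm diameter on whose rim the ball centres itself. The carriage plate is 56 mm (x) by 128 mm (y); the wells lie in one row along y, 42 mm apart. Moves with the carriage.
- well2 (a point): Well 2, the middle one: centre of a seated ball there, as for well 1.
- well3 (a point): Well 3, at the fixture's +y end: centre of a seated ball there, as for well 1.
- knob (a point): The carriage's pull knob: an upright steel pin 20 mm in diameter that stands 70 mm in front of the middle well (towards fixture -x), from 31 mm to 66 mm above the bench, with a dark cap 26 mm in diameter on top that ends 74 mm above the bench. This point is on the pin's axis, 50 mm above the bench. Beneath the pin is a 32 mm wide tongue with its top 31 mm above the bench. Axes as the fixture's. Moves with the carriage.
- pointer (a point): Tip of the thin (2.5 mm) dark pointer on the +y end of the carriage, 79 mm to the side of the middle well. Moves with the carriage.
- gap (a point): The mark: middle of the 12 mm wide gap between the two prongs of the dark steel index fork clamped on the scale bar (35 to 75 mm in front of the pointer's home place; it differs each time). Axes as the fixture's: the pointer is at the mark when pointer and gap have the same x in the fixture's frame. The fork, up to 49 mm above the bench with its clamp screw, does not move or touch the carriage.
- tray: Light wooden tray, 50 mm (its x) by 124 mm (its y) by 20 mm high, fixed; three round seats of 20 mm diameter in one row along its y axis, 42 mm apart, the middle one at its centre. Origin under its centre, on the bench.
- ball1_center (a point): Centre of steel ball 1: 26 mm in diameter, about 0.07 kg, all three alike; it starts in a seat of the tray with its centre 28 mm above the bench, 8 mm above the tray's top. Any ball may go into any well.
- ball2_center (a point): Centre of steel ball 2: 26 mm in diameter, about 0.07 kg, all three alike; it starts in a seat of the tray with its centre 28 mm above the bench, 8 mm above the tray's top. Any ball may go into any well.
- ball3_center (a point): Centre of steel ball 3: 26 mm in diameter, about 0.07 kg, all three alike; it starts in a seat of the tray with its centre 28 mm above the bench, 8 mm above the tray's top. Any ball may go into any well.
- ring_post_a: Obstacle, fixed furniture: upright ribbed steel column on a conical foot, 0.36 m tall and about 70 mm across, beyond the right end of the tray. Origin on the bench on its axis. Keep arm and gripper clear of it.
- v_block: Bystander: small steel V-block, 40 x 48 x 34 mm, loose on the bench. Origin under its centre.
- grease_tin: Bystander: round tin with a lid, 67 mm in diameter, 31 mm high, loose. Origin under its centre.
- plug_gauge: Bystander: double-ended plug gauge lying on the bench, 22 mm thick, 104 mm long along its y, loose. Origin under its centre.

How it is judged:
On the way:
1. one ball seated in each of the three wells and let go, with the carriage still fully home (((horizontal distance between ball1_center and well1 below 0.006 m and z of ball1_center in the frame of well1 between -0.006 and 0.005 m) or (horizontal distance between ball2_center and well1 below 0.006 m and z of ball2_center in the frame of well1 between -0.006 and 0.005 m) or (horizontal distance between ball3_center and well1 below 0.006 m and z of ball3_center in the frame of well1 between -0.006 and 0.005 m)) and ((horizontal distance between ball1_center and well2 below 0.006 m and z of ball1_center in the frame of well2 between -0.006 and 0.005 m) or (horizontal distance between ball2_center and well2 below 0.006 m and z of ball2_center in the frame of well2 between -0.006 and 0.005 m) or (horizontal distance between ball3_center and well2 below 0.006 m and z of ball3_center in the frame of well2 between -0.006 and 0.005 m)) and ((horizontal distance between ball1_center and well3 below 0.006 m and z of ball1_center in the frame of well3 between -0.006 and 0.005 m) or (horizontal distance between ball2_center and well3 below 0.006 m and z of ball2_center in the frame of well3 between -0.006 and 0.005 m) or (horizontal distance between ball3_center and well3 below 0.006 m and z of ball3_center in the frame of well3 between -0.006 and 0.005 m)) and contact force between the fingers and ball1 below 0.1 N and contact force between the fingers and ball2 below 0.1 N and contact force between the fingers and ball3 below 0.1 N and value of joint carriage below 0.01 m), for 0.2 s.
At the end, for the whole second after the job is handed in: Each well holds one seated ball (within 6 mm of its place) that the fingers do not touch; the pointer stands in the fork's gap, within 5 mm of its middle along the slide, at rest (below 10 mm/s), and the fingers bear on the carriage (over 2 N): the gripper is what holds it against the spring (((horizontal distance between ball1_center and well1 below 0.006 m and z of ball1_center in the frame of well1 between -0.006 and 0.005 m) or (horizontal distance between ball2_center and well1 below 0.006 m and z of ball2_center in the frame of well1 between -0.006 and 0.005 m) or (horizontal distance between ball3_center and well1 below 0.006 m and z of ball3_center in the frame of well1 between -0.006 and 0.005 m)) and ((horizontal distance between ball1_center and well2 below 0.006 m and z of ball1_center in the frame of well2 between -0.006 and 0.005 m) or (horizontal distance between ball2_center and well2 below 0.006 m and z of ball2_center in the frame of well2 between -0.006 and 0.005 m) or (horizontal distance between ball3_center and well2 below 0.006 m and z of ball3_center in the frame of well2 between -0.006 and 0.005 m)) and ((horizontal distance between ball1_center and well3 below 0.006 m and z of ball1_center in the frame of well3 between -0.006 and 0.005 m) or (horizontal distance between ball2_center and well3 below 0.006 m and z of ball2_center in the frame of well3 between -0.006 and 0.005 m) or (horizontal distance between ball3_center and well3 below 0.006 m and z of ball3_center in the frame of well3 between -0.006 and 0.005 m)) and contact force between the fingers and ball1 below 0.1 N and contact force between the fingers and ball2 below 0.1 N and contact force between the fingers and ball3 below 0.1 N and x of pointer in the frame of gap between -0.005 and 0.005 m and velocity of joint carriage between -0.01 and 0.01 m/s and contact force between the fingers and carriage above 2 N); the arm keeps its last pose, push and grip.
It fails at once if the V-block is shifted by more than 30 mm (distance of v_block from where it was at the start of the episode above 0.03 m).
It fails at once if the tin is shifted by more than 30 mm (distance of grease_tin from where it was at the start of the episode above 0.03 m).
It fails at once if the plug gauge is shifted by more than 30 mm (distance of plug_gauge from where it was at the start of the episode above 0.03 m).
It also fails if it takes over 72 s, if anything falls off the work surface, if the arm or the gripper's body presses on something with over 40 N, if the wrist force passes 120 N, or if a joint passes its speed limit or range.

ROBOT

A 6-joint arm with a two-finger parallel gripper is mounted at the origin on the work surface; the furniture and walls round the work are solid. World frame = base frame: x ahead of the robot, y to its left, z up, the work surface at z = 0. Lengths are in m, angles in rad, forces in N, time in s.
With the tool pointing down it reaches from about 0.25 to 0.725 m from the base axis. Payload 4 kg.
Tool frame: the origin (TCP) lies between the finger pads; the fingertips stand 25 mm ahead of it and the grasp point (between the pads) lies 6 mm ahead of it (tip_extent is the y of the fingertips in the tool frame, in m); y points along the fingers, z is the direction in which the jaws open and shut, and the axes are right-handed (so a half turn about y gives the same grasp; the last joint's range is limited). The gripper opens to 85 mm and grips with 20 to 120 N. Pads are 22 mm wide; open, the fingers measure 114 mm over their backs; the gripper's body (76 mm by 85 mm) begins 54 mm behind the grasp point. The pads swing forward as they close: fully open they stand 13 mm farther back than shut.
Start: joints at [1.113, 0.241, 0.005, 1.335, 0, 1.571], TCP at [0.221, 0.449, 0.256] pointing down, gripper open.
Joint ranges: [-2.72, 2.72], [-1.05, 1.87], [-1.09, 1.28], [-1.99, 2.15], [-1.42, 1.44], [-3.14, 3.14]. Speed limits (rad/s): [2.79, 2.79, 3.14, 3.14, 3.14, 3.14].

INTERFACE

Orientations are given as a unit quaternion [x, y, z, w].
In Python, from workcell import move_pose, move_straight, movej, move_gripper, hold, ik, get_obs, read_camera, Unreachable, finish_job, tip_extent gives the robot as it stands. Calls block until the motion is done:
- move_pose(position, orientation): joint-space move of the TCP to a pose.
- move_straight(position, attitude=None, max_speed=0.15, threshold=None): straight line of the TCP; attitude=None keeps the orientation; max_speed is the mean speed in m/s. With threshold (N) it stops when the force on the tool has changed by that much, and returns True; else False.
- movej(angles): joint-space move.
- move_gripper(opening, grip_force=None): finger opening in m; grip_force is the grip in N (None keeps the last); returns when the fingers have stopped.
- hold(seconds).
- ik(position, orientation): joint angles nearest the present ones, or None.
- get_obs(): the state.
- read_camera(name): name is "scene" or "top" or "wrist"; returns a dict with "img" (400x640x3 uint8, blue, green, red), "fx", "fy", "cx", "cy" (pixels), "dist" ([k1, k2, p1, p2, k3] as OpenCV has them; the pictures are not rectified), "position" and "attitude" of the camera in the world. Camera axes: x right, y up, looking along -z (the intrinsics and any distortion apply to the point x, -y, -z); pixel columns grow to the right and rows downward; lengths in m; the calibration is good to about 2 mm. A picture is of the moment at which its call begins. There is no depth.
A pose or a line that the arm cannot do raises Unreachable and nothing moves.
- finish_job(): hands the job in, once; it reports no verdict.
The state is a dict: "t": time; "q": joint angles; "qd": joint speeds; "joint_efforts": joint torques, N m; "ee_pos": TCP position; "orientation": TCP orientation; "ft_force": force on the tool from outside, world axes, zero at the start; "moment": the same for the moment, N m; "opening": finger opening in m.
Only numpy, scipy, OpenCV 4.12 (cv2) and the standard library are available. Lean on these libraries where they do the work, as an engineer would, in place of code of your own. Each camera call takes 0.05 s, during which the arm holds its last target.

## Working session

There is one attempt and no reset: what is moved stays moved. The work goes in short steps, each a Python script; the robot and the scene stay as the last script left them, time stands still between calls to the robot, and variables do not carry over. Pictures are saved under pics/ and viewed, and the job is handed in when it is done.

```bash
ls; mkdir -p pics
python3 - <<'E'
from workcell import *
import cv2
for n in ["scene","top","wrist"]:
    c=read_camera(n); cv2.imwrite(f"pics/{n}0.png",c["img"]); print(n,{k:c[k] for k in c if k!="img"})
o=get_obs(); print(o, tip_extent)
E
```

```text
pics
scene {'fx': 454.72832500327905, 'fy': 454.72832500327905, 'cx': 319.8809223129948, 'cy': 203.05431169330313, 'dist': array([-0.11636417,  0.        ,  0.        ,  0.        ,  0.        ]), 'position': array([ 0.09185622, -0.55276931,  0.66504225]), 'attitude': array([ 0.43291219, -0.11279003, -0.2095847 ,  0.86944793])}
top {'fx': 400.41738845695363, 'fy': 400.41738845695363, 'cx': 312.4454810069426, 'cy': 201.21718020500285, 'dist': array([-0.07804616,  0.        ,  0.        ,  0.        ,  0.        ]), 'position': array([0.2844399 , 0.13261885, 1.05960036]), 'attitude': array([ 0.07226457, -0.05809919, -0.69823679,  0.70983639])}
wrist {'fx': 283.7320594256478, 'fy': 283.7320594256478, 'cx': 320.43687144940105, 'cy': 196.49332770129027, 'dist': array([-0.01482385,  0.        ,  0.        ,  0.        ,  0.        ]), 'position': array([0.15410499, 0.4822238 , 0.37271584]), 'attitude': array([-0.12696047, -0.07757976,  0.52270979,  0.83942653])}
{'t': 0.15, 'q': array([ 1.11302853e+00,  2.41243569e-01,  4.03153948e-03,  1.33518244e+00,
       -5.12598815e-05,  1.57079870e+00]), 'qd': array([ 2.53870255e-05, -2.24997806e-03,  5.28112930e-03,  1.96677264e-05,
        1.85191073e-04, -2.20864487e-04]), 'joint_efforts': array([-2.50057792e-04, -3.72634757e+01,  2.52638590e+01,  1.23664906e-02,
       -1.74703285e-05,  1.80158587e-06]), 'ee_pos': array([0.22079474, 0.44812565, 0.25561478]), 'orientation': array([ 0.6892196 , -0.16054723,  0.16032614, -0.68811079]), 'ft_force': array([-0.19828397, -0.0852127 ,  0.00560028]), 'moment': array([ 0.06869988,  0.0022991 , -0.00013718]), 'opening': 0.08538191634619896} 0.025
```

View pics/scene0.png

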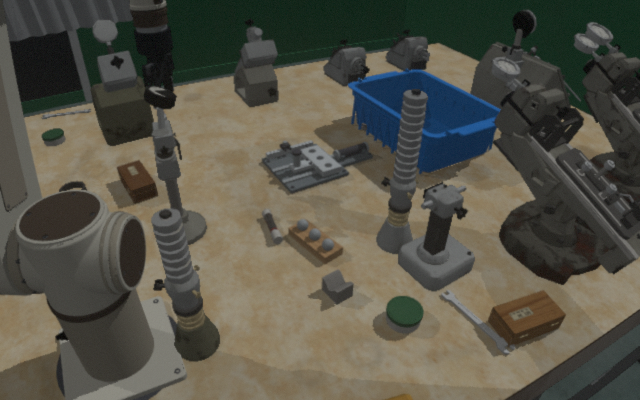

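View pics/top0.png

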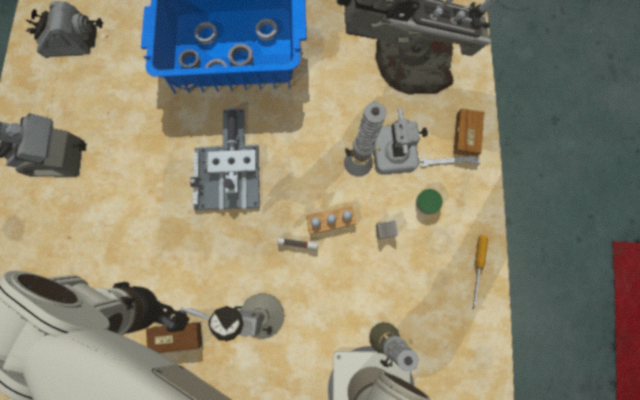

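View pics/wrist0.png

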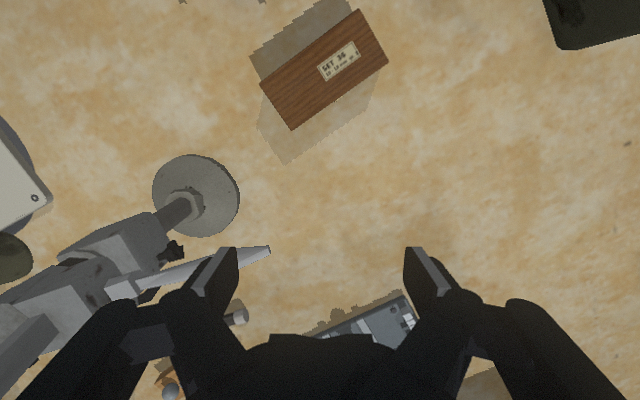

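```bash
cat > h.py <<'E'
import numpy as np, cv2
from scipy.spatial.transform import Rotation as R
from workcell import *
def ray(c,uv):
    K=np.array([[c["fx"],0,c["cx"]],[0,c["fy"],c["cy"]],[0,0,1]])
    p=cv2.undistortPoints(np.array(uv,float).reshape(-1,1,2),K,c["dist"]).reshape(-1,2)
    d=np.c_[p[:,0],-p[:,1],-np.ones(len(p))]
    return np.array(c["position"]),R.from_quat(c["attitude"]).apply(d)
def onplane(c,uv,z):
    o,d=ray(c,uv); s=(z-o[2])/d[:,2]; return o+s[:,None]*d
def tri(c1,u1,c2,u2):
    o1,d1=ray(c1,[u1]);o2,d2=ray(c2,[u2]);d1=d1[0];d2=d2[0]
    s=np.linalg.lstsq(np.c_[d1,-d2],o2-o1,rcond=None)[0]
    a=o1+s[0]*d1;b=o2+s[1]*d2
    return (a+b)/2,np.linalg.norm(a-b)
def proj(c,P):
    K=np.array([[c["fx"],0,c["cx"]],[0,c["fy"],c["cy"]],[0,0,1]])
    q=R.from_quat(c["attitude"]).inv().apply(np.atleast_2d(P)-c["position"])*[1,-1,-1]
    return cv2.projectPoints(q,np.zeros(3),np.zeros(3),K,c["dist"])[0].reshape(-1,2)
def crop(c,x0,y0,x1,y1,s,name):
    cv2.imwrite("pics/"+name,cv2.resize(c["img"][y0:y1,x0:x1],None,fx=s,fy=s,interpolation=cv2.INTER_CUBIC))
def qd(yaw):  # tool down: tool y = -z world, tool z (jaw axis) at yaw in the plane
    z=np.array([np.cos(yaw),np.sin(yaw),0]);y=np.array([0,0,-1.]);x=np.cross(y,z)
    return R.from_matrix(np.c_[x,y,z]).as_quat()
E
python3 - <<'E'
from h import *
c=read_camera("top")
crop(c,170,90,270,220,4.5,"t1.png"); crop(c,270,190,450,260,4.4,"t2.png")
for n,uv,z in [("w2",(231,160),.033),("wl",(214,160),.033),("wr",(248,161),.033),("knob",(229,180),.074),("b",(317,222),.028),("b",(332,219),.028),("b",(347,216),.028),("post",(357,162),0.),("postR",(380,335),0),("plug",(297,244),.011),("vb",(387,229),.034),("tin",(429,201),.031),("stand",(262,315),0)]:
    print(n,onplane(c,[uv],z)[0].round(4))
s=read_camera("scene"); crop(s,250,130,380,260,4.5,"s1.png")
print(R.from_quat(get_obs()["orientation"]).as_matrix().round(3))
E
```

```text
w2 [0.5852 0.3755 0.033 ]
wl [0.5848 0.4217 0.033 ]
wr [0.5829 0.3294 0.033 ]
knob [0.5202 0.3679 0.074 ]
b [0.4222 0.1423 0.028 ]
b [0.4307 0.1035 0.028 ]
b [0.4392 0.0645 0.028 ]
post [0.5933 0.0356 0.    ]
postR [ 0.1372 -0.0231  0.    ]
plug [0.3656 0.1939 0.011 ]
vb [ 0.406  -0.0381  0.034 ]
tin [ 0.4815 -0.15    0.031 ]
stand [0.1815 0.2805 0.    ]
[[ 0.897 -0.     0.442]
 [-0.442 -0.001  0.897]
 [-0.    -1.    -0.001]]
```

View pics/t1.png

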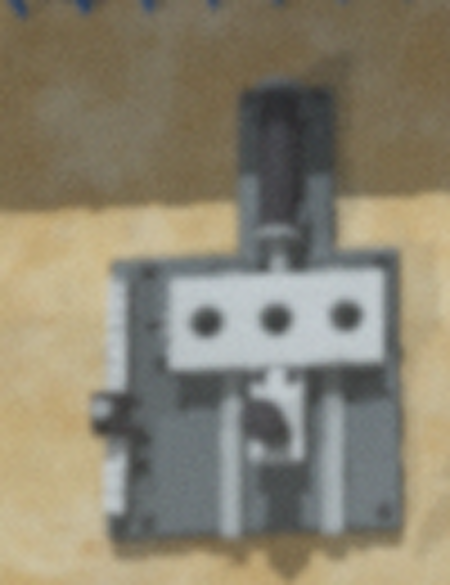

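View pics/t2.png

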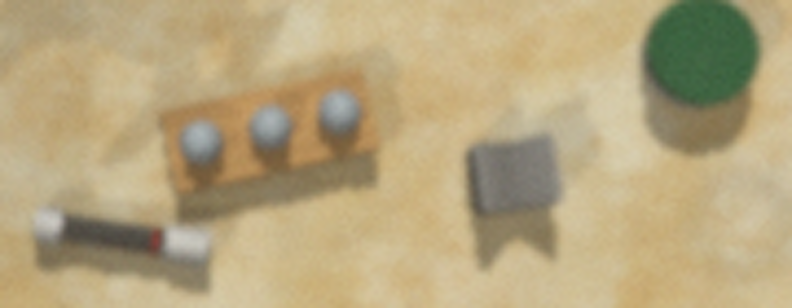

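View pics/s1.png

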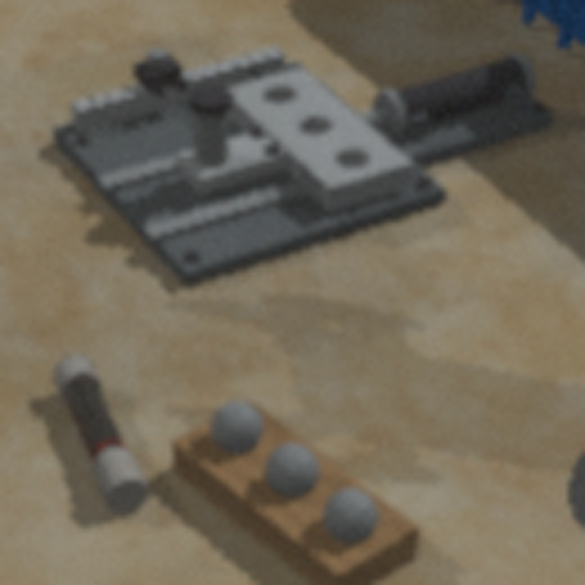

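Run:
```python
from h import *
c=read_camera("wrist");o=get_obs();Rt=R.from_quat(o["orientation"])
print("cam in tool",Rt.inv().apply(c["position"]-o["ee_pos"]))
print("fwd",(Rt.inv()*R.from_quat(c["attitude"])).apply([[0,0,-1],[0,1,0],[1,0,0]]).round(3))
fx=lambda p,yaw:p
# reach tests
for y in (0,np.pi):
  for p in [(.585,.42,.057),(.583,.334,.057),(.585,.418,.2),(.52,.37,.06),(.45,.37,.06),(.42,.142,.06),(.44,.064,.06)]:
    q=ik(p,qd(y)); print(y,p,None if q is None else np.round(q,2))
for y in (0,np.pi): 
  for p in [(.5,.37,.25),(.52,.30,.25),(.43,.04,.25),(.43,.17,.25)]:
    q=ik(p,qd(y)); print(y,p,None if q is None else np.round(q,2))
```

```text
cam in tool [-0.07490651 -0.11709531  0.00093152]
fwd [[ 0.294  0.956 -0.001]
 [-0.956  0.294 -0.001]
 [-0.001  0.001  1.   ]]
0 (0.585, 0.42, 0.057) [0.62 0.81 0.41 1.17 0.   2.19]
0 (0.583, 0.334, 0.057) [0.52 0.71 0.22 1.08 0.   2.09]
0 (0.585, 0.418, 0.2) [0.62 0.73 0.63 1.48 0.   2.19]
0 (0.52, 0.37, 0.06) [0.62 0.65 0.11 1.03 0.   2.19]
0 (0.45, 0.37, 0.06) [ 0.69  0.55 -0.07  0.95  0.    2.26]
0 (0.42, 0.142, 0.06) [ 0.33  0.33 -0.45  0.8   0.    1.9 ]
0 (0.44, 0.064, 0.06) [ 0.14  0.33 -0.45  0.8   0.    1.72]
3.141592653589793 (0.585, 0.42, 0.057) [ 0.62  0.81  0.41  1.17  0.   -0.95]
3.141592653589793 (0.583, 0.334, 0.057) [ 0.52  0.71  0.22  1.08  0.   -1.05]
3.141592653589793 (0.585, 0.418, 0.2) [ 0.62  0.73  0.63  1.48  0.   -0.95]
3.141592653589793 (0.52, 0.37, 0.06) [ 0.62  0.65  0.11  1.03  0.   -0.95]
3.141592653589793 (0.45, 0.37, 0.06) [ 0.69  0.55 -0.07  0.95  0.   -0.88]
3.141592653589793 (0.42, 0.142, 0.06) [ 0.33  0.33 -0.45  0.8   0.   -1.24]
3.141592653589793 (0.44, 0.064, 0.06) [ 0.14  0.33 -0.45  0.8   0.   -1.43]
0 (0.5, 0.37, 0.25) [0.64 0.49 0.36 1.43 0.   2.21]
0 (0.52, 0.3, 0.25) [0.52 0.45 0.28 1.41 0.   2.09]
0 (0.43, 0.04, 0.25) [ 0.09  0.11 -0.17  1.29  0.    1.66]
0 (0.43, 0.17, 0.25) [ 0.38  0.17 -0.1   1.3   0.    1.95]
3.141592653589793 (0.5, 0.37, 0.25) [ 0.64  0.49  0.36  1.43  0.   -0.93]
3.141592653589793 (0.52, 0.3, 0.25) [ 0.52  0.45  0.28  1.41  0.   -1.05]
3.141592653589793 (0.43, 0.04, 0.25) [ 0.09  0.11 -0.17  1.29  0.   -1.48]
3.141592653589793 (0.43, 0.17, 0.25) [ 0.38  0.17 -0.1   1.3   0.   -1.19]
```

Run:
```python
from h import *
c=read_camera("scene");crop(c,70,0,230,260,2.3,"s2.png")
c=read_camera("top");crop(c,80,240,300,380,3.5,"t3.png")
```

```text
(no output)
```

View pics/s2.png

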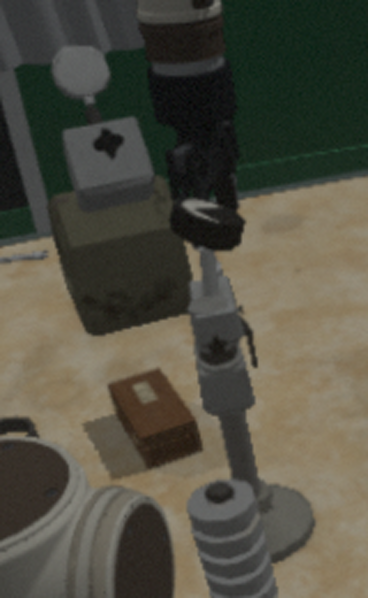

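View pics/t3.png

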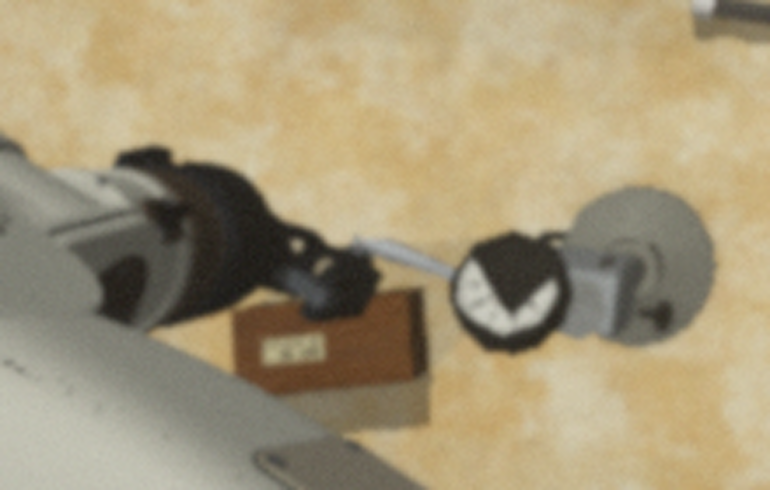

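Run:
```python
from h import *
t=read_camera("top");s=read_camera("scene")
print("dial",tri(t,(226,323),s,(160,96)))
w=read_camera("wrist")
print("blade tip",tri(t,(182,309),w,(270,248)))
print("post top",tri(t,(374,112),s,(414,97)))
print("postR top",tri(t,(404,358),s,(167,217)))
# post foot ; scene pixel ground
print(onplane(s,[(393,238),(190,340)],0))
```

```text
dial (array([0.19641281, 0.3021607 , 0.31288287]), np.float64(0.0011849082407402183))
blade tip (array([0.21131803, 0.41858572, 0.21841486]), np.float64(0.003464531121591013))
post top (array([0.59308101, 0.03425401, 0.3397046 ]), np.float64(0.002437655783599902))
postR top (array([ 0.13352482, -0.027858  ,  0.27451842]), np.float64(0.00014606962110872115))
[[ 0.59650882  0.04204601  0.        ]
 [ 0.12069075 -0.02467964  0.        ]]
```

Run:
```python
from h import *
move_straight([.32,.43,.28],max_speed=.2)
move_pose([.52,.345,.2],qd(0))
c=read_camera("wrist");np.save("pics/w1.npy",c,allow_pickle=True);cv2.imwrite("pics/w1.png",c["img"]);print(get_obs()["t"],get_obs()["ft_force"])
```

```text
2.1917 [-0.22803701  0.28052917  0.49024554]
```

View pics/w1.png

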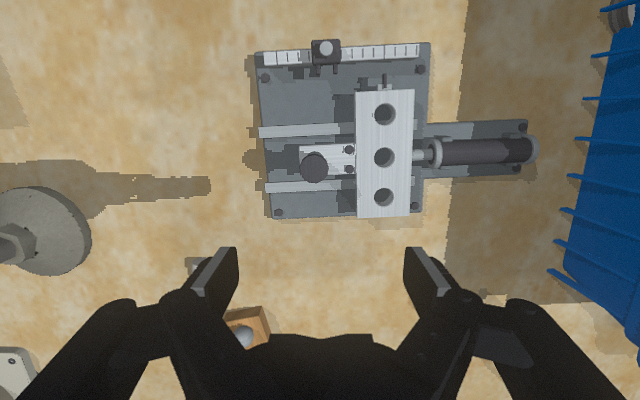

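Run:
```python
from h import *
c=np.load("pics/w1.npy",allow_pickle=True).item()
crop(c,250,30,440,220,4,"w1z.png"); crop(c,300,35,400,100,8,"w1f.png")
# dark well contours
g=cv2.cvtColor(c["img"],cv2.COLOR_BGR2GRAY)
sub=g[85:218,355:413]
m=((sub<120)*255).astype(np.uint8)
for k in cv2.findContours(m,cv2.RETR_LIST,cv2.CHAIN_APPROX_NONE)[0]:
    if 150<cv2.contourArea(k)<600:
        e=cv2.fitEllipse(k);uv=np.array(e[0])+[355,85];print(uv,e[1],onplane(c,[uv],.033)[0].round(4))
```

```text
[383.00383186 196.50857544] (16.91607666015625, 17.975568771362305) [0.585  0.3344 0.033 ]
[383.57510185 156.93278503] (18.087894439697266, 19.39006805419922) [0.5828 0.3761 0.033 ]
[384.15941429 113.90210152] (19.353382110595703, 20.92817497253418) [0.5805 0.4177 0.033 ]
```

View pics/w1z.png

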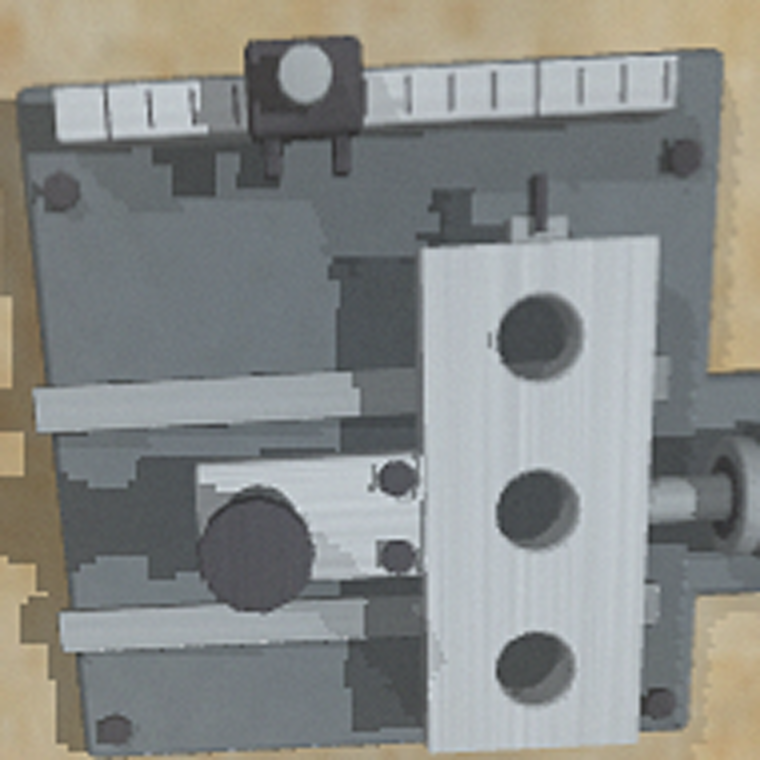

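View pics/w1f.png

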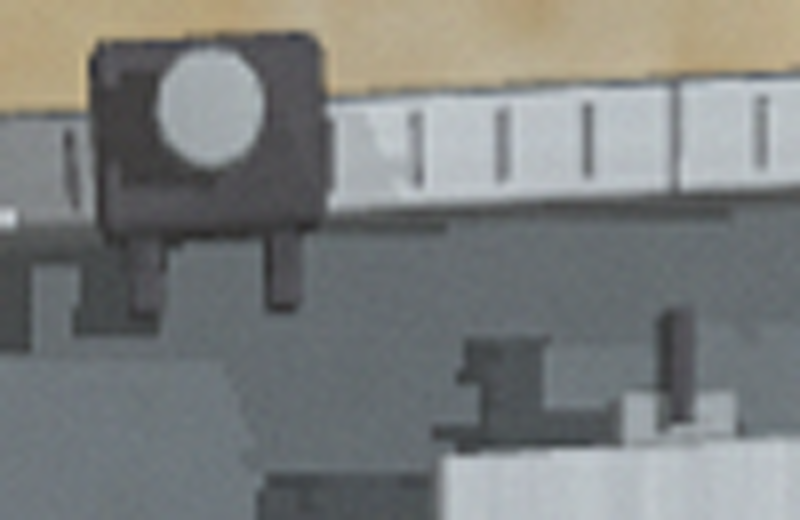

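Run:
```python
from h import *
c=np.load("pics/w1.npy",allow_pickle=True).item()
print("knob",onplane(c,[(314.4,168)],.074))
yaw=np.arctan2(.0045,.0833);ux=np.array([np.cos(yaw),np.sin(yaw)]);w2=np.array([.5828,.3761]);uy=np.array([-ux[1],ux[0]])
for z in(.025,.033,.04):
    P=onplane(c,[(326.9,72.5),(384.6,74)],z)[:,:2]-w2; print(z,(P@np.c_[ux,uy]).round(4))
# view tray
move_pose([.43,.06,.2],qd(.1))
c=read_camera("wrist");np.save("pics/w2.npy",c,allow_pickle=True);cv2.imwrite("pics/w2.png",c["img"]);print(get_obs()["t"])
```

```text
knob [[0.51398446 0.37275073 0.074     ]]
0.025 [[-0.0534  0.0823]
 [ 0.0016  0.0782]]
0.033 [[-0.0536  0.0814]
 [-0.0001  0.0774]]
0.04 [[-0.0537  0.0806]
 [-0.0016  0.0767]]
3.3917
```

View pics/w2.png

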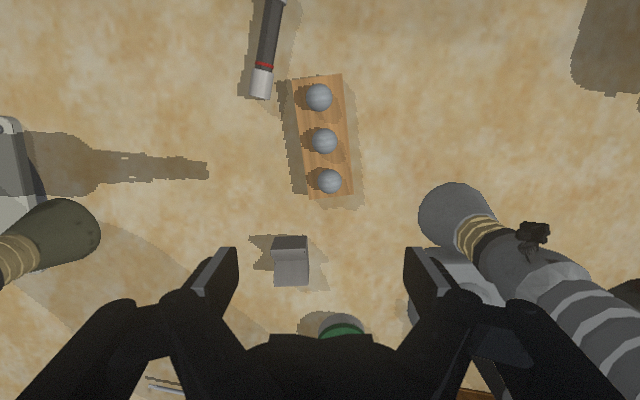

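Run:
```python
from h import *
c=np.load("pics/w2.npy",allow_pickle=True).item()
crop(c,270,60,380,220,3.6,"w2z.png")
lab=cv2.cvtColor(c["img"],cv2.COLOR_BGR2LAB).astype(int)
m=((lab[...,2]<134)*255).astype(np.uint8)
m[:, :300]=0;m[:,355:]=0;m[:75]=0;m[200:]=0
m=cv2.morphologyEx(m,cv2.MORPH_OPEN,np.ones((3,3),np.uint8))
B=[]
for k in cv2.findContours(m,cv2.RETR_EXTERNAL,cv2.CHAIN_APPROX_NONE)[0]:
    if cv2.contourArea(k)>200:
        e=cv2.fitEllipse(k);p=onplane(c,[e[0]],.028)[0];print(np.round(e[0],1),np.round(e[1],1),cv2.boundingRect(k),p.round(4));B.append(p)
print(np.diff(B,axis=0),np.linalg.norm(np.diff(B,axis=0),axis=1))
```

```text
[329. 181.] [22.7 23. ] (318, 170, 23, 23) [0.4405 0.0655 0.028 ]
[324.  140.8] [24.4 24.6] (312, 129, 25, 25) [0.4309 0.1064 0.028 ]
[318.6  97.1] [25.5 26.6] (306, 84, 26, 27) [0.4213 0.1473 0.028 ]
[[-0.0095916   0.04092698  0.        ]
 [-0.00962323  0.04096577  0.        ]] [0.0420359  0.04208088]
```

View pics/w2z.png

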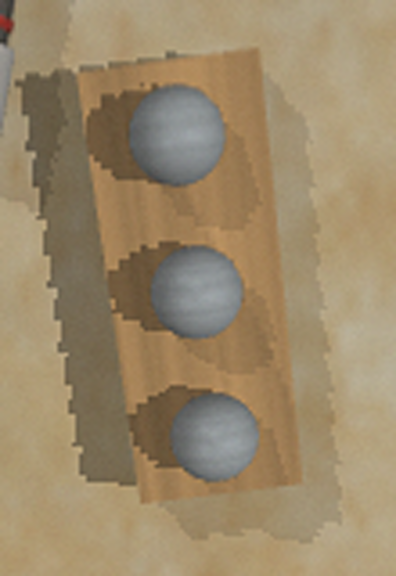

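Run:
```python
from h import *
move_gripper(.045,25)
c=read_camera("wrist");np.save("pics/w3.npy",c,allow_pickle=True)
crop(c,220,200,420,320,4,"w3.png")
o=get_obs();print(o["t"],o["opening"],o["ee_pos"])
```

```text
3.9167 0.044486648778534275 [0.4300162  0.06008799 0.1999109 ]
```

View pics/w3.png

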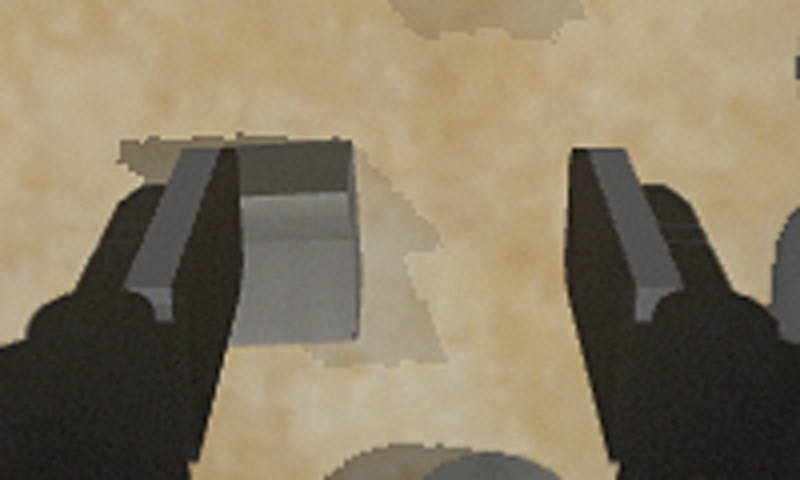

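Run:
```python
from h import *
T=np.array([-0.07490651,-0.11709531,0.00093152])
F=np.array([[0.294,.956,-.001],[-.956,.294,-.001],[-.001,.001,1]])
def f(c,uv):
    _,d=ray(dict(c,attitude=[0,0,0,1]),[uv]);d=d[0] # cam frame
    dt=-d[2]*F[0]+d[1]*F[1]+d[0]*F[2]
    s=(-.011-T[0])/dt[0]
    return T+s*dt
c=np.load("pics/w3.npy",allow_pickle=True).item()
print(f(c,(275.5,237.2)),f(c,(367,237.2)))
c=np.load("pics/w2.npy",allow_pickle=True).item()
crop(c,180,230,460,310,2.8,"w2f.png")
print(f(c,(237,249)),f(c,(405,248)))
```

```text
[-0.011       0.01824561 -0.02267254] [-0.011       0.01839341  0.02515006]
[-0.011       0.00504512 -0.03910603] [-0.011       0.00630396  0.04162967]
```

```bash
cat >> h.py <<'E'
B=[np.array([.4405,.0655]),np.array([.4309,.1064]),np.array([.4213,.1473])]
W=[np.array([.5850,.3344]),np.array([.5828,.3761]),np.array([.5805,.4177])]
TY=.2304;FY=.054
def pick(i,z=.047,b=None):
    b=B[i] if b is None else b
    move_gripper(.045,40)
    move_pose([*b,.11],qd(TY)); move_straight([*b,z],max_speed=.1)
    move_gripper(.0,40); o=get_obs(); print("grip",o["opening"],o["ee_pos"].round(4),o["ft_force"].round(1))
    move_straight([*b,.15],max_speed=.2); print("lift",get_obs()["opening"],get_obs()["t"])
def carry(j):
    move_pose([*W[j],.15],qd(FY))
def look(n,x0=0,y0=0,x1=640,y1=400,s=1.25,cam="wrist"):
    c=read_camera(cam); np.save("pics/"+n+".npy",c,allow_pickle=True); crop(c,x0,y0,x1,y1,s,n+".png"); return c
E
python3 - <<'E'
from h import *
pick(0); look("p1")
E
```

```text
grip 0.02328729706629315 [0.4401 0.0653 0.0477] [-2.4 -1.5  5.7]
lift 0.023475877238823755 6.3583
```

View pics/p1.png

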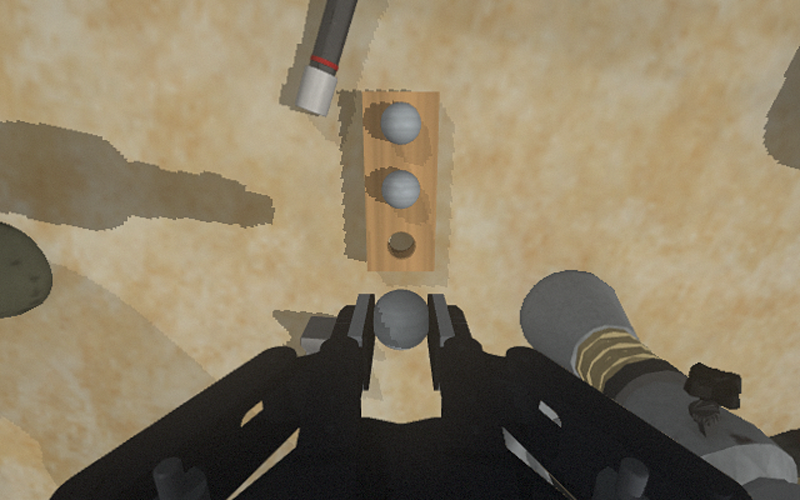

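Run:
```python
from h import *
T=np.array([-0.07490651,-0.11709531,0.00093152])
F=np.array([[0.294,.956,-.001],[-.956,.294,-.001],[-.001,.001,1]])
c=np.load("pics/p1.npy",allow_pickle=True).item()
_,d=ray(dict(c,attitude=[0,0,0,1]),[(320.7,255.2)]);d=d[0]
dt=-d[2]*F[0]+d[1]*F[1]+d[0]*F[2]
for x in(-.002,0,.002): print(T+(x-T[0])/dt[0]*dt)
carry(0); 
z=.0615
print(move_straight([*W[0],z],max_speed=.1,threshold=6)); print(get_obs()["ee_pos"],get_obs()["ft_force"])
look("p2")
```

```text
[-0.002       0.01556771  0.00095153]
[0.         0.01920698 0.00095208]
[0.002      0.02284624 0.00095263]
True
[0.58459779 0.33345603 0.06087299] [-0.36796751  0.18275404  4.0846352 ]
```

View pics/p2.png

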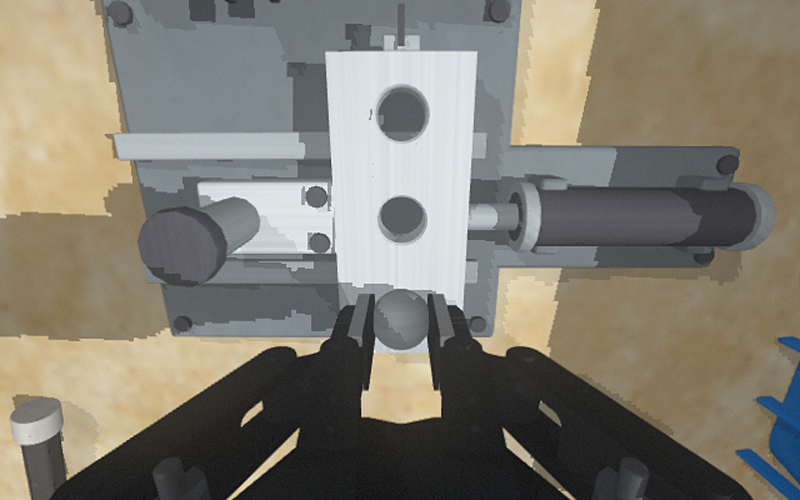

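```bash
cat >> h.py <<'E'
def release(j):
    move_gripper(.045); p=get_obs()["ee_pos"]
    move_straight([p[0],p[1],.15],max_speed=.2)
E
python3 - <<'E'
from h import *
c=np.load("pics/p2.npy",allow_pickle=True).item()
print(onplane(c,[(403/1.25,111/1.25),(402/1.25,219/1.25)],.033))
release(0)
look("p3"); print(get_obs()["t"])
E
```

```text
[[0.58155919 0.41858662 0.033     ]
 [0.58351058 0.37620827 0.033     ]]
9.5
```

View pics/p3.png

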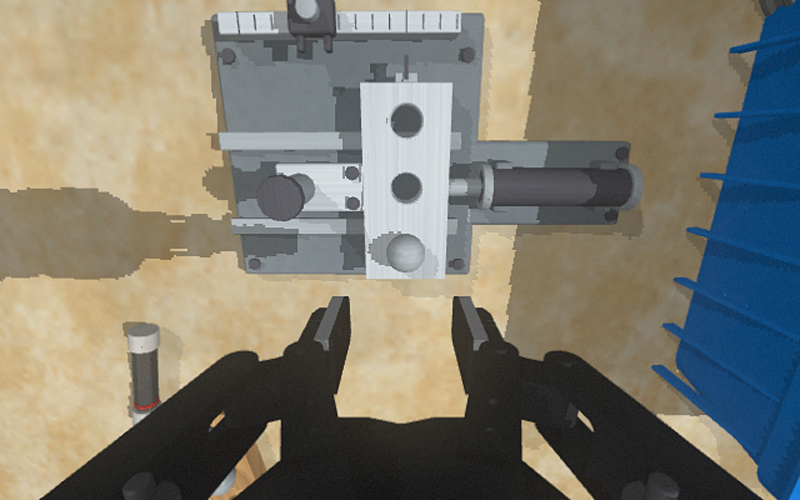

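Run:
```python
from h import *
c=np.load("pics/p3.npy",allow_pickle=True).item()
print(onplane(c,[(405/1.25,252.5/1.25)],.041),W[0])
for i in (1,2):
    pick(i); carry(i)
    print(move_straight([*W[i],.0612],max_speed=.1,threshold=6),get_obs()["ee_pos"],get_obs()["ft_force"])
    if i==1: release(i)
look("p4"); print(get_obs()["t"])
```

```text
[[0.58515335 0.33379298 0.041     ]] [0.585  0.3344]
grip 0.023105341350372996 [0.4305 0.1064 0.0475] [-3.  -0.9  5.9]
lift 0.023247202903284376 12.5583
True [0.58237793 0.3754673  0.06069809] [ 0.60821867 -0.42811193  4.82069641]
grip 0.023105014974397566 [0.4209 0.1473 0.0476] [-4.  -0.9  6.6]
lift 0.023081342143743924 18.65
True [0.58009099 0.41737412 0.06087885] [1.50021784 1.98811362 3.08883851]
20.7667
```

View pics/p4.png

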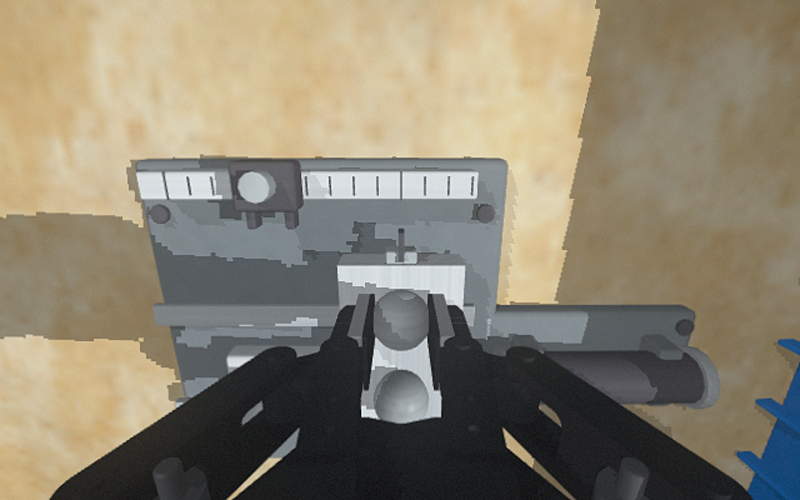

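Run:
```python
from h import *
release(2)
move_pose([.52,.34,.18],qd(FY))
c=look("p5"); print(get_obs()["t"])
print(proj(c,[[*w,.041] for w in W])*1.25)
```

```text
22.25
[[486.8123687  252.26165467]
 [491.01441302 197.34977709]
 [495.39718517 137.14365053]]
```

View pics/p5.png

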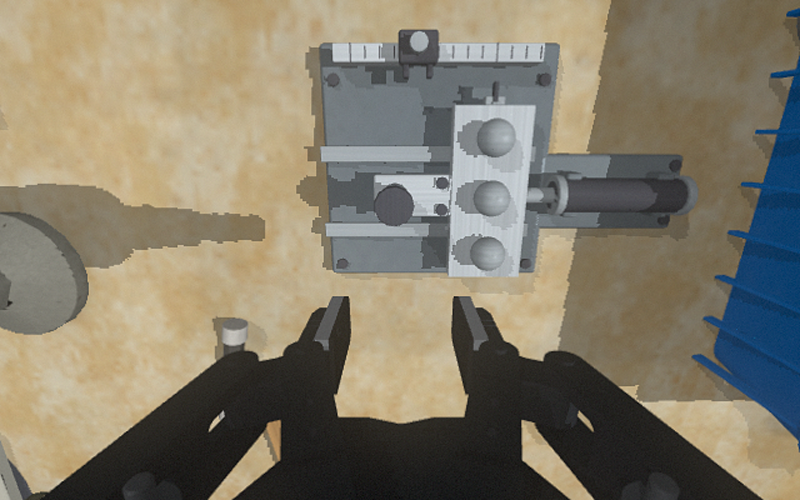

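Run:
```python
from h import *
T=np.array([-0.07490651,-0.11709531,0.00093152])
F=np.array([[0.294,.956,-.001],[-.956,.294,-.001],[-.001,.001,1]])
c=np.load("pics/p1.npy",allow_pickle=True).item()
crop(c,260,220,380,350,4.5,"p1z.png")
for v in range(230,320,10):
    _,d=ray(dict(c,attitude=[0,0,0,1]),[(300,v)]);d=d[0]
    dt=-d[2]*F[0]+d[1]*F[1]+d[0]*F[2]
    print(v,[(T+(x-T[0])/dt[0]*dt)[1].round(4) for x in (-.011,.0)])
```

```text
230 [np.float64(0.0275), np.float64(0.0524)]
240 [np.float64(0.015), np.float64(0.0377)]
250 [np.float64(0.0042), np.float64(0.0251)]
260 [np.float64(-0.0052), np.float64(0.0141)]
270 [np.float64(-0.0134), np.float64(0.0045)]
280 [np.float64(-0.0206), np.float64(-0.004)]
290 [np.float64(-0.0271), np.float64(-0.0116)]
300 [np.float64(-0.0328), np.float64(-0.0183)]
310 [np.float64(-0.038), np.float64(-0.0244)]
```

View pics/p1z.png

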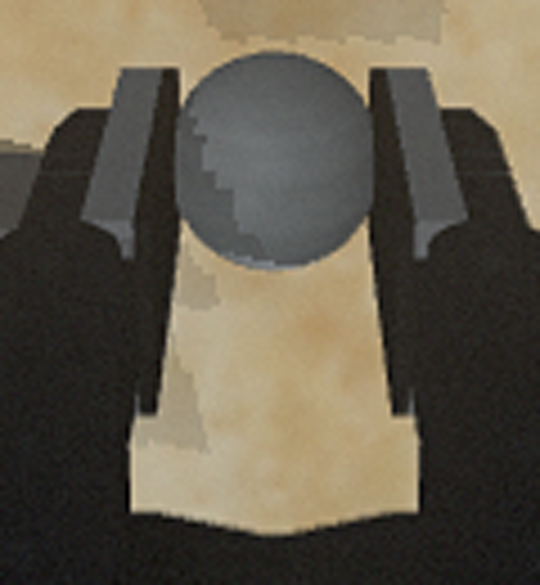

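Run:
```python
from h import *
k=np.array([.5135,.3726])
move_pose([*k,.13],qd(FY)); move_straight([*k,.076],max_speed=.1)
move_gripper(0,70); o=get_obs();print(o["opening"],o["ee_pos"],o["ft_force"].round(1))
p=o["ee_pos"]; ux=np.array([np.cos(FY),np.sin(FY)])
e=[*(k-.015*ux),.076]
move_straight(e,max_speed=.03); o=get_obs();print(o["opening"],o["ee_pos"],o["ft_force"].round(1),o["t"])
look("k1"); look("k1t",170,90,270,220,4.5,"top")
```

```text
0.022707759160957686 [0.51247856 0.37294777 0.07765744] [-4.1 -1.1  5.6]
0.023152456778925863 [0.49987012 0.37231671 0.07764616] [ 4.3 -1.1  6.3] 24.2833
```

View pics/k1.png

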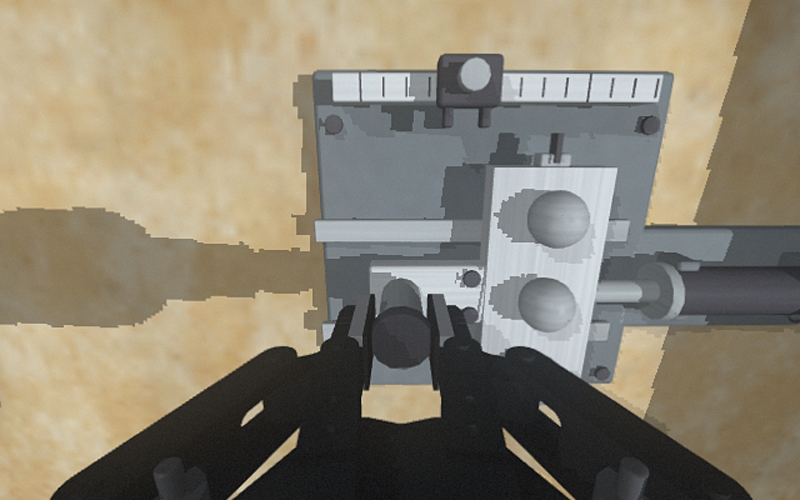

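View pics/k1t.png

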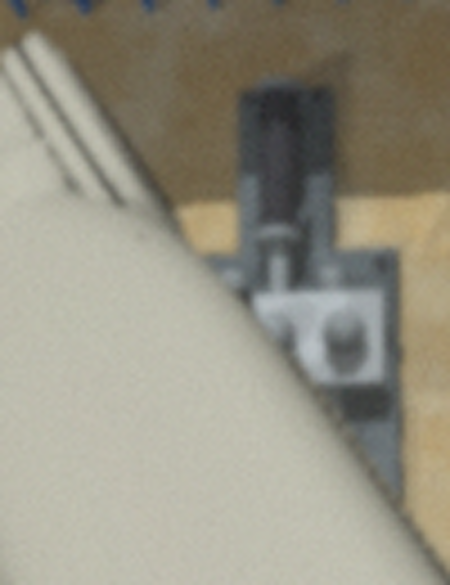

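Run:
```python
from h import *
k=np.array([.5135,.3726]);ux=np.array([np.cos(FY),np.sin(FY)])
move_straight([*(k-.0535*ux),.077],max_speed=.04); o=get_obs();print(o["opening"],o["ee_pos"],o["ft_force"].round(1),o["t"])
hold(.5); print(get_obs()["ee_pos"])
look("k2"); c=look("k2z",300,20,440,160,5)
```

```text
0.022957144853042063 [0.4617613  0.37023971 0.07772522] [ 7.1 -0.3  0.9] 25.5
[0.46178893 0.3702379  0.07767289]
```

View pics/k2.png

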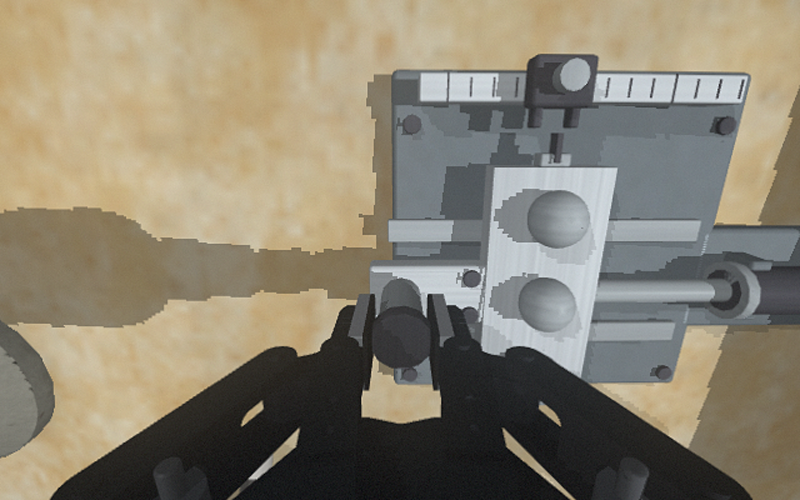

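View pics/k2z.png

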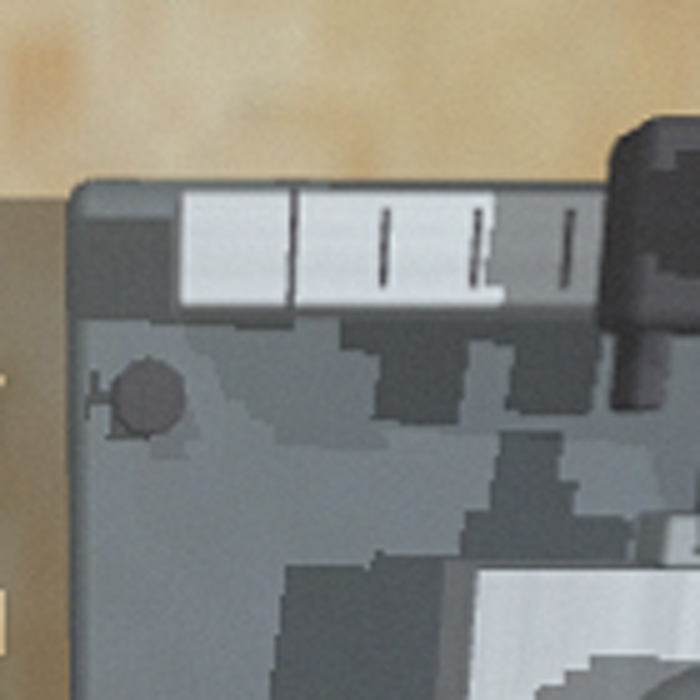

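Run:
```python
from h import *
c=np.load("pics/k2.npy",allow_pickle=True).item(); crop(c,410,70,490,140,9,"k2f.png")
```

```text
(no output)
```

View pics/k2f.png

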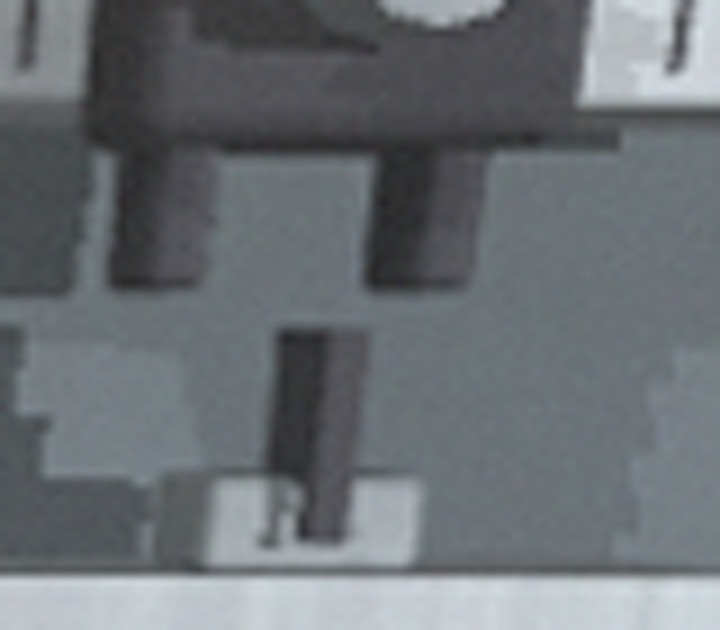

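Run:
```python
from h import *
c=np.load("pics/k2.npy",allow_pickle=True).item()
ux=np.array([np.cos(FY),np.sin(FY)])
g=cv2.cvtColor(c["img"],cv2.COLOR_BGR2GRAY)
P=onplane(c,[(559/1.25,219.5/1.25),(548/1.25,305/1.25)],.041)[:,:2]
print([(P[0]-W[2])@ux,(P[1]-W[1])@ux])
# gap / pointer
gp=(410+310/9,70+285/9);pt=(410+351/9,70+285/9)
for z in(.025,.03,.035):
    Q=onplane(c,[gp,pt],z)[:,:2]-W[1]; print(z,Q@ux)
w1=np.load("pics/w1.npy",allow_pickle=True).item()
print(tri(w1,(326.9,72.5),c,(410+310/9,70+287/9)))
```

```text
[np.float64(-0.049575332904897025), np.float64(-0.0493798846634165)]
0.025 [-0.04940007 -0.04677781]
0.03 [-0.05150251 -0.04895737]
0.035 [-0.05360494 -0.05113694]
(array([0.52481784, 0.45384721, 0.03547636]), np.float64(0.0006758720593235989))
```

Run:
```python
from h import *
k=np.array([.5135,.3726]);ux=np.array([np.cos(FY),np.sin(FY)])
move_straight([*(k-.0569*ux),.077],max_speed=.03); hold(.3); o=get_obs();print(o["opening"],o["ee_pos"],o["ft_force"].round(1),o["t"])
c=look("k3"); crop(c,410,70,490,140,9,"k3f.png")
P=onplane(c,[(559/1.25,219.5/1.25),(548/1.25,305/1.25)],.041)[:,:2]
print([(P[0]-W[2])@ux,(P[1]-W[1])@ux])
s=look("k3s",250,130,360,220,7,"scene")
```

```text
0.022901349105933798 [0.45847942 0.37008599 0.07769723] [7.2 0.4 1.6] 26.6667
[np.float64(-0.05289994295607724), np.float64(-0.05270820673449218)]
```

View pics/k3f.png

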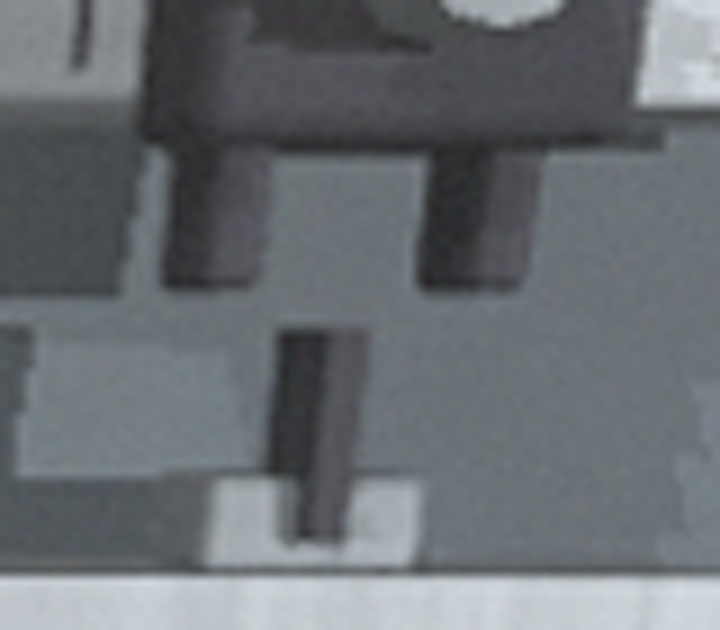

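View pics/k3s.png

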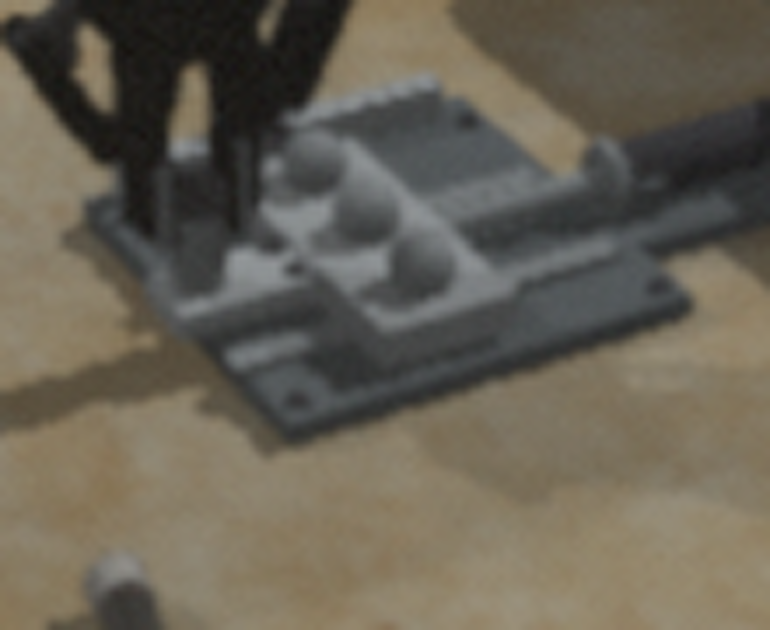

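View pics/k3.png

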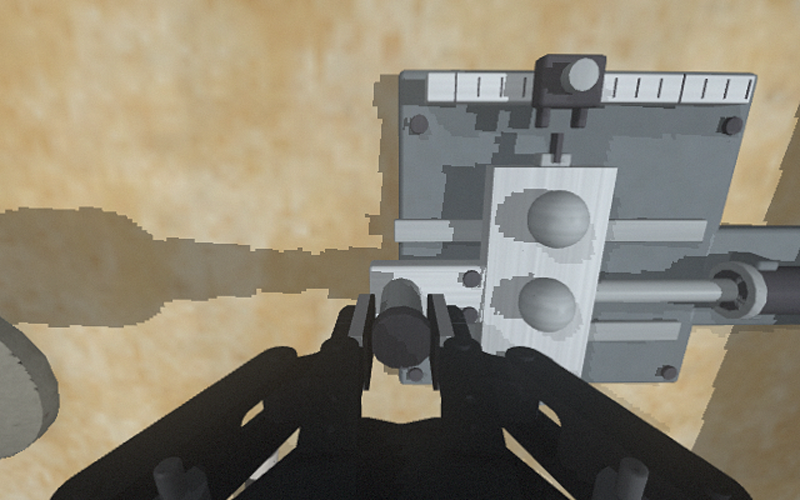

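Run:
```python
from h import *
hold(.3);o=get_obs();print(o["ee_pos"],abs(o["qd"]).max(),o["ft_force"].round(1))
print(finish_job())
```

```text
[0.45846805 0.37006967 0.07767485] 0.001057664261034817 [6.  0.7 0.9]
the job is handed in; nothing more can be done
None
```

I seated the three balls in wells 1 to 3 with the carriage home. I then gripped the knob and drew the carriage out about 53 mm, into the fork's gap. The job was handed in at about 27 s, still holding the knob.

- **Balls:** before the pull, all three were within about 2 mm of their wells in the wrist picture, with the fingers clear. After the pull, the scene picture shows all three still seated.
- **Pointer:** the two checks differ slightly but are both well inside the ±5 mm limit. The ball positions put the pointer about 0.8 mm short of the middle of the gap. The direct view of the pointer between the prongs puts it about 0.85 mm past.
- **Hold:** the arm was at rest, with joint speeds around 0.001 rad/s. The wrist read about 6 to 7 N along the pull, close to the roughly 7 N expected from the spring. The fingers closed on the knob's cap at about 70 N, because the pads are longer than the bare pin below it.
- **Bystanders:** nothing touched the V-block, tin or plug gauge during the work. I took no final measurement of their positions.

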